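# Turn the facet block and hold it clamped with the cam lever

## Task

The wedge-shaped wooden block lying beside the clamping jig is due for its next sanding pass: turn it so that its tall end faces the jig's fence, and set it down on the jig's bed, square and centred in the gap between fence and clamp pad, and let it go. Then swing the cam lever round to its highest lift, where its arm points straight away from the fence along the jig's centre line, so that the pad pushes the block home flat against the fence, and finish while still holding the lever there, for it springs back when let go. Leave the hammer, the cork sanding block and the tin where they are.

Things in the scene. Friction and masses are not known exactly. Their poses are not given: they have to be found in the camera images.
- jig: Fixed clamping jig: grey laminated bed 130 (x) by 245 (y) by 18 mm; its top is the bed. Origin: on the bench, under the block's place when home. Along y on the centre line x = 0: fence, working face at y = -45 mm; free bed; clamp pad, face at y = +58 mm when fully back (gap 103 mm); pad guides and carriage to y = 103, up to 30 mm above the bed; cam disc with vertical pivot at y = 128.
- fence (a point): Middle of the fence's working face, 15 mm above the bed; at x = 0, y = -45 mm in the jig's frame. The fence is a dark wooden bar, 76 mm wide (x), 22 mm thick, 30 mm above the bed; its working face looks to the jig's +y, towards the pad.
- cam_pivot (a point): On the vertical axis the cam lever turns about, 33 mm above the bed, at x = 0, y = 128 mm in the jig's frame. The cam is a steel disc of 60 mm diameter, 28 mm high, set 12 mm off this axis.
- block: Loose oak block, about 115 g, 46 mm wide (its x), 90 mm long (its y), top sloping from 48 mm tall at its -y end to 28 mm at +y; sides upright; grip it across the 46 mm. Origin: centre of the underside. Starts on the bench beyond the fence, yawed 0.8 to 2.6 rad from its home heading. Home: axes parallel to the jig's, origin 18 mm above the jig's origin.
- block_tall (a point): Middle of the block's tall end face: 45 mm from the block's origin towards its -y, 24 mm above its underside. This is the face that must meet the fence.
- post (a point): Grip post of the cam lever. Lever: flat steel arm 22 mm wide, 12 thick, its top 58 mm above the bench; at its outer end an upright round black grip post, diameter 22 mm, standing free from 58 to 110 mm above the bench. This point: on the post's axis, 84 mm above the bench, 100 mm from the pivot axis.
- lever (a joint): Cam lever angle, rad, growing clockwise seen from above; stops at 0 and 2.6. Highest lift at 2.0: the arm then points along the jig's +y, straight away from the fence; beyond 2.0 the lift falls again. Starts at 0 to 0.35. A spring drives it back when let go; turning takes up to about 5 N at the post. From 0 to 2.0 the pad moves 17 mm towards the fence.
- pad: Rubber clamp pad, 38 wide (x), 10 thick (y), 24 mm high, 1 mm above the bed, face to the jig's -y, on a spring of 2.5 N/mm. It pushes the block to the fence and at highest lift is squeezed about 4 mm (10 N). Origin: at bed height below the pad's middle, 5 mm behind its face. Axes as the jig's.
- sanding_block: Bystander, leave alone: cork block 65 by 110 by 30 mm beyond the jig. Origin: centre of its underside.
- hammer: Bystander, leave alone: hammer 260 mm long lying beyond the jig.
- tin: Bystander, leave alone: plain metal tin, 68 mm in diameter, 65 mm high, beyond the cam. Origin: centre of its underside.
Mind the look-alikes: they are no part of the job. What is meant by the block is not green, and is the smaller of those in its own colour.

How it is judged:
By the outcome, as a careful person would: the job done as asked, in the order asked, and still so for the second after the job is handed in, while the arm keeps its last pose, push and grip.
It also fails if it takes over 61 s, if anything falls off the work surface, if the arm or the gripper's body presses on something with over 40 N, if the wrist force passes 120 N, or if a joint passes its speed limit or range.

## Robot

A 7-joint arm with a two-finger parallel gripper is mounted at the origin on the work surface. World frame = base frame: x ahead of the robot, y to its left, z up, the work surface at z = 0. Lengths are in m, angles in rad, forces in N, time in s.
With the tool pointing down it reaches from about 0.425 to 0.925 m from the base axis. Payload 6.8 kg.
Tool frame: the origin (TCP) lies between the finger pads; the fingertips stand 22 mm ahead of it and the grasp point (between the pads) lies 3 mm ahead of it; z points along the fingers, y is the direction in which the jaws open and shut (so a half turn about z gives the same grasp; the last joint's range is limited). The gripper opens to 85 mm and grips with 20 to 120 N. Pads are 22 mm wide; open, the fingers measure 114 mm over their backs; the gripper's body (76 mm by 85 mm) begins 54 mm behind the grasp point. The pads swing forward as they close: fully open they stand 13 mm farther back than shut.
Start: joints at [-0.108, 0.477, 0.022, 1.555, -0.011, 1.109, -0.083], TCP at [0.675, 0, 0.253] pointing down, gripper open.
Joint ranges: [-2.96, 2.96], [-0.34, 2.1], [-1.41, 1.46], [0.24, 2.44], [-1.37, 4.51], [0.17, 1.92], [-2.96, 2.96]. Speed limits (rad/s): [2.39, 2.39, 3.14, 3.14, 3.14, 3.14, 3.14].

## Interface

Orientations are given as a unit quaternion [w, x, y, z].
In Python, from station import bot gives the robot as it stands. The module is installed in compiled form; this text tells all that it offers.
- The arm moves only by the tool drive_tool, never from a script. Its argument "series" is one flat list of numbers, 7 for each row, row after row: the opening, from -1 (shut) to 1 (fully open), then the shift along the tool's x, y, z in mm, then the turn, a rotation vector about the tool's x, y, z in rad. In form: [jaw, x, y, z, wx, wy, wz, jaw, x, y, z, wx, wy, wz, ...]. A call has 1 to 12 rows; each row shifts and turns the commanded pose from where the row before left it, along the tool's axes as they then stand; what a row does not reach is not made up. A row lasts 1/8 s, in which the tool goes at most 62.5 mm and 10.7 degrees, less where a joint would pass 70% of its speed; a pose out of reach is approached as far as the arm can. A call with a gripper value outside its range is refused whole. The fingers move at their own pace and stop on an object; "force" is the grip in N (left out, the last holds). Time passes only in rows, so rows that do not move let the fingers close. It gives the time, the measured TCP pose, the force and the opening at its end, in the units of the state.
- bot.get_obs(): the state, without advancing time (a new reading comes with each control period).
- bot.read_camera(name): name is "scene" or "side" or "wrist"; returns a dict with "pixels" (420x560x3 uint8, blue, green, red), "camera_matrix" (3x3 intrinsics, pixels), "distortion" ([k1, k2, p1, p2, k3] as OpenCV has them; the pictures are not rectified), "rvec" (rotation vector, rad) and "tvec" (3), from world to camera coordinates, as OpenCV has them. Camera axes: x right, y down, z forward; pixel columns grow to the right and rows downward; lengths in m; the calibration is good to about 2 mm. A picture is of the moment at which its call begins. There is no depth.
- bot.hand_in(): hands the job in, once; it reports no verdict.
The state is a dict: "t": time; "q": joint angles; "joint_vel": joint speeds; "joint_torque": joint torques, N m; "eef_pos": TCP position; "tool_rot": TCP orientation; "contact_force": force on the tool from outside, world axes, zero at the start; "torque": the same for the moment, N m; "gripper_width": opening from 0.0 (shut) to 1.0 (fully open).
Only numpy, scipy, OpenCV 4.12 (cv2) and the standard library are available. Lean on these libraries where they do the work, as an engineer would, in place of code of your own. Each camera call takes 0.05 s, during which the arm holds its last target. There are 200 camera calls.

## Working session

There is one attempt and no reset: what is moved stays moved. The work goes in short steps, Python scripts to look and compute and a tool call to move; the robot and the scene stay as the last step left them, time stands still between calls to the robot, and variables do not carry over. Pictures are saved under pics/ and viewed, about 8 in all and at most 12, crops included, and the job is handed in when it is done.

Besides the shell and the picture viewer there is one more tool, called after "Call:" as name(argument=value, ...) on one line, values as JSON. drive_tool: Moves the arm, as the interface text tells. Its arguments: {"type":"object","properties":{"series":{"type":"array"},"force":{"type":"number"}},"required":["series"]}

```bash
mkdir -p pics
cat > h.py <<'E'
import numpy as np, cv2
from station import bot
from scipy.spatial.transform import Rotation as R
def cam(n):
    c=bot.read_camera(n); c['R']=cv2.Rodrigues(np.array(c['rvec'],float))[0]; c['t']=np.array(c['tvec'],float).ravel()
    c['K']=np.array(c['camera_matrix'],float); c['D']=np.array(c['distortion'],float); return c
def onplane(c,uv,z):
    p=cv2.undistortPoints(np.array(uv,float).reshape(-1,1,2),c['K'],c['D']).reshape(-1,2)
    d=np.c_[p,np.ones(len(p))]@c['R']; o=-c['R'].T@c['t']
    return o+d*((z-o[2])/d[:,2])[:,None]
def proj(c,P):
    return cv2.projectPoints(np.array(P,float).reshape(-1,1,3),c['R'],c['t'],c['K'],c['D'])[0].reshape(-1,2)
E
python3 - <<'E'
from h import *
import pickle
for n in ('scene','side','wrist'):
    c=cam(n); cv2.imwrite(f'pics/{n}0.png',c['pixels']); pickle.dump(c,open(f'{n}0.pkl','wb'))
    print(n,-c['R'].T@c['t'],c['R'][2])
print(bot.get_obs())
a=cv2.imread('pics/scene0.png')
E
```

```text
scene [ 1.10931192 -0.19761784  0.88191125] [-0.54216507  0.20603667 -0.81462011]
side [ 0.18903813 -0.46947973  0.58869132] [ 0.4550647   0.59752153 -0.66021522]
wrist [0.67453127 0.07457204 0.37340122] [-0.00264242 -0.29541875 -0.95536421]
{'t': 0.15, 'q': array([-0.10809613,  0.47762131,  0.02230125,  1.55621083, -0.01152916,
        1.10931821, -0.08310974]), 'joint_vel': array([-0.00106766, -0.00262545,  0.00035134, -0.00261876, -0.00272078,
        0.00026194,  0.00192078]), 'joint_torque': array([ 1.55385478e-03, -5.96924365e+01,  1.60940632e+00, -2.81490952e+01,
        1.26662746e-02,  6.56643446e-03,  5.58682734e-05]), 'eef_pos': array([6.74569683e-01, 2.90520556e-05, 2.52546424e-01]), 'tool_rot': array([-4.86755419e-04,  7.07095407e-01,  7.07117793e-01, -5.24723334e-04]), 'contact_force': array([-0.47535601,  0.39390772,  0.11447285]), 'torque': array([-0.03095925, -0.02790982, -0.01864623]), 'gripper_width': 1.0019572911807726}
```

View pics/scene0.png

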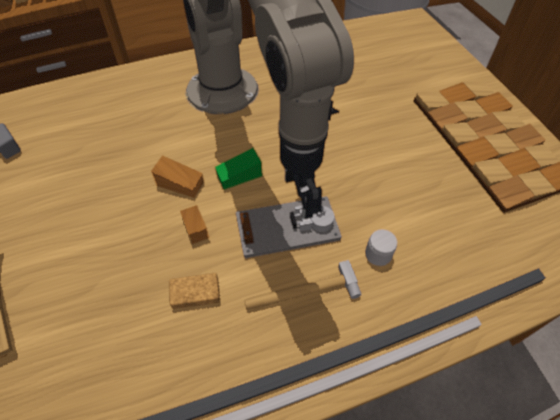

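View pics/side0.png

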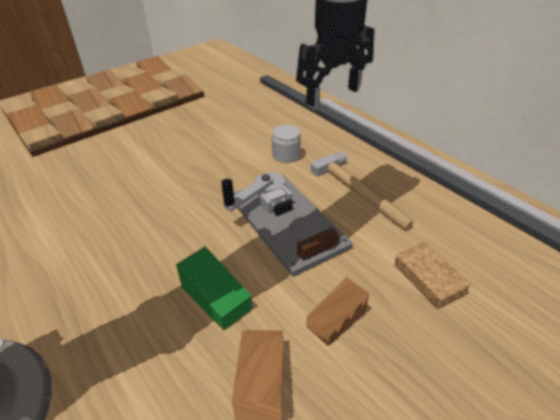

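Scene: block (smaller oak) at about (194,224), the larger oak look-alike at (178,176), jig at (288,228). Side: block at (338,310), jig at (290,225), post at (228,192). I'll zoom in for corners.

Run:
```python
import cv2,numpy as np
a=cv2.imread('pics/side0.png')[165:345,215:380]; b=cv2.imread('pics/scene0.png')[190:260,170:350]
a=cv2.resize(a,None,fx=3,fy=3,interpolation=cv2.INTER_CUBIC);b=cv2.resize(b,None,fx=4,fy=4,interpolation=cv2.INTER_CUBIC)
cv2.imwrite('pics/a1.png',a);cv2.imwrite('pics/b1.png',b)
```

```text
(no output)
```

View pics/a1.png

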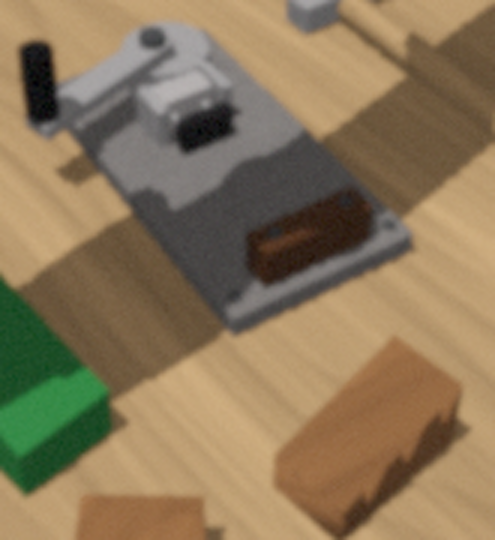

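View pics/b1.png

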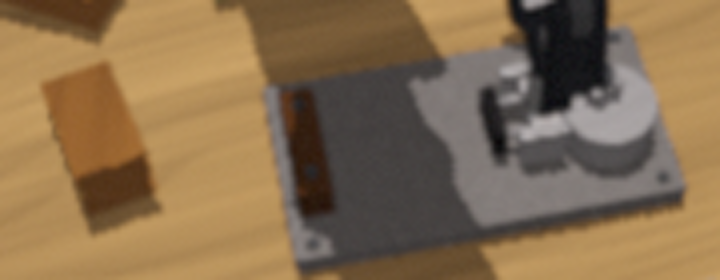

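Run:
```python
from h import *
import pickle
s=pickle.load(open('scene0.pkl','rb'));d=pickle.load(open('side0.pkl','rb'))
S=lambda p:np.array(p)/4+[170,190]
D=lambda p:np.array(p)/3+[215,165]
np.set_printoptions(precision=4,suppress=True)
bs=onplane(s,S([(265,87),(298,262),(684,187),(632,32)]),.018);print('bed scene',bs)
for i in range(4): print(np.linalg.norm(bs[i]-bs[(i+1)%4]))
print('bed side',onplane(d,D([(230,320),(410,238),(70,125)]),.018))
print('block scene near-bottom',onplane(s,S([(90,214),(154,192)]),0))
for z in(.028,.048): print(z,onplane(s,S([(43,85),(107,63),(148,155),(78,185)]),z))
print('side bottom',onplane(d,D([(276,487),(340,537),(458,418)]),0))
for z in(.028,.048): print(z,'side',onplane(d,D([(276,452),(345,500),(460,385),(395,338)]),z))
print('post top side',onplane(d,D([(38,46)]),.110),'pivot',onplane(d,D([(152,37)]),.064),'disc')
```

```text
bed scene [[ 0.5085 -0.0939  0.018 ]
 [ 0.6371 -0.1112  0.018 ]
 [ 0.667   0.1277  0.018 ]
 [ 0.5469  0.1454  0.018 ]]
0.12975420797095802
0.24076383225237527
0.1213672676605426
0.242303769742531
bed side [[ 0.5026 -0.0978  0.018 ]
 [ 0.6271 -0.1167  0.018 ]
 [ 0.5279  0.098   0.018 ]]
block scene near-bottom [[ 0.5519 -0.2215 -0.    ]
 [ 0.5496 -0.1799 -0.    ]]
0.028 [[ 0.4667 -0.2278  0.028 ]
 [ 0.4636 -0.1853  0.028 ]
 [ 0.5403 -0.1774  0.028 ]
 [ 0.5471 -0.223   0.028 ]]
0.048 [[ 0.4818 -0.2271  0.048 ]
 [ 0.4787 -0.1856  0.048 ]
 [ 0.5536 -0.1779  0.048 ]
 [ 0.5603 -0.2225  0.048 ]]
side bottom [[ 0.4591 -0.1874  0.    ]
 [ 0.4649 -0.2292  0.    ]
 [ 0.564  -0.2167  0.    ]]
0.028 side [[ 0.4597 -0.1855  0.028 ]
 [ 0.4676 -0.2275  0.028 ]
 [ 0.5626 -0.2149  0.028 ]
 [ 0.5588 -0.1709  0.028 ]]
0.048 side [[ 0.4501 -0.1956  0.048 ]
 [ 0.4577 -0.2361  0.048 ]
 [ 0.5493 -0.224   0.048 ]
 [ 0.5456 -0.1815  0.048 ]]
post top side [[0.4993 0.078  0.11  ]] pivot [[0.5925 0.0907 0.064 ]] disc
```

View pics/wrist0.png

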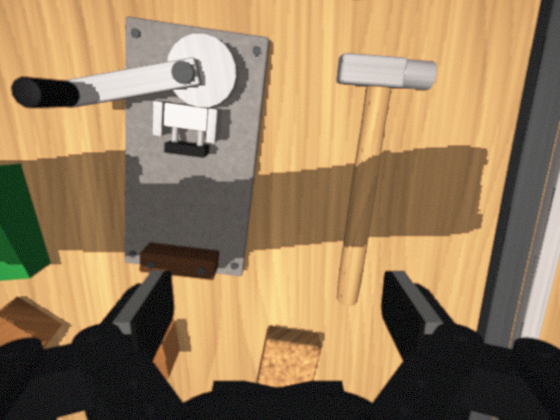

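Wrist view: jig bed corners about (127,17), (269,39), (242,274), (124,262); fence front edge (146,245)–(219,252); pivot cap (183,72); post top (27,92).

Run:
```python
from h import *
import pickle
np.set_printoptions(precision=4,suppress=True)
c=pickle.load(open('wrist0.pkl','rb'))
b=onplane(c,[(127,17),(269,39),(242,274),(124,262)],.018);print(b)
for i in range(4):
    e=b[(i+1)%4]-b[i];print(np.linalg.norm(e),np.arctan2(e[1],e[0]))
f=onplane(c,[(146,245),(219,252)],.048);print('fence',f,np.linalg.norm(f[0]-f[1]),f.mean(0))
print('pad face top', onplane(c,[(166,154),(207,157)],.043))
print('pivot',onplane(c,[(183,72)],.062),'post',onplane(c,[(29,92)],.11))
```

```text
[[ 0.5394  0.1432  0.018 ]
 [ 0.6661  0.1255  0.018 ]
 [ 0.6343 -0.1122  0.018 ]
 [ 0.5054 -0.0975  0.018 ]]
0.1279721361380948 -0.13846681522832144
0.2398394157462562 -1.7038600808642617
0.12971563489463195 3.0278691625991363
0.24304552579081964 1.4306510926423481
fence [[ 0.5437 -0.0645  0.048 ]
 [ 0.6155 -0.0721  0.048 ]] 0.07218660250504916 [ 0.5796 -0.0683  0.048 ]
pad face top [[0.5703 0.0247 0.043 ]
 [0.6082 0.022  0.043 ]]
pivot [[0.5966 0.0947 0.062 ]] post [[0.4999 0.0781 0.11  ]]
```

Call:
drive_tool(series=[1,-20.5,-16.7,10,0,0,0,1,-20.5,-16.7,10,0,0,0,1,-20.5,-16.7,10,0,0,0,1,-20.5,-16.7,10,0,0,0,1,-20.5,-16.7,10,0,0,0,1,-20.5,-16.7,10,0,0,0,1,-20.5,-16.7,10,0,0,0,1,-20.5,-16.7,10,0,0,0,1,-20.5,-16.7,10,0,0,0,1,-20,-16.7,10,0,0,0,1,0,0,0,0,0,0], force=40)

```text
t: 1.52
eef_pos: [0.5059, -0.2062, 0.1524]
tool_rot: [-0.001, 0.708, 0.706, -0.001]
contact_force: [-0.5, -0.5, 0.1]
gripper_width: 0.999
```

Call:
drive_tool(series=[1,0,0,0,0,0,-0.15,1,0,0,0,0,0,-0.15,1,0,0,0,0,0,-0.15,1,0,0,0,0,0,-0.15,1,0,0,0,0,0,-0.15,1,0,0,0,0,0,-0.15,1,0,0,0,0,0,-0.15,1,0,0,0,0,0,-0.15,1,0,0,0,0,0,-0.15,1,0,0,0,0,0,-0.15,1,0,0,0,0,0,-0.13,1,0,0,0,0,0,0])

```text
t: 3.02
eef_pos: [0.5088, -0.2037, 0.1536]
tool_rot: [0.0, -0.029, 1.0, 0.0]
contact_force: [0.7, -0.6, -0.2]
gripper_width: 1.003
```

Run:
```python
from h import *
import pickle
o=bot.get_obs();print(o['eef_pos'],o['tool_rot'],o['q'],o['t'],R.from_quat(o['tool_rot'],scalar_first=True).as_matrix())
ims=[]
for n in ('scene','side','wrist'):
    c=cam(n); pickle.dump(c,open(f'{n}1.pkl','wb')); ims.append(c['pixels'])
cv2.imwrite('pics/wrist1.png',ims[2])
```

```text
[ 0.50881139 -0.203678    0.15359774] [ 4.13946146e-04 -2.94512330e-02  9.99566102e-01  2.49473048e-04] [ 0.51214977  0.40800792 -0.30449707  1.93623057  0.16244792  0.82016665
  1.74976045] 3.025 [[-9.98264907e-01 -5.88771148e-02  8.12838493e-04]
 [-5.88767017e-02  9.98265125e-01  5.23112053e-04]
 [-8.42227649e-04  4.74347156e-04 -9.99999533e-01]]
```

View pics/wrist1.png

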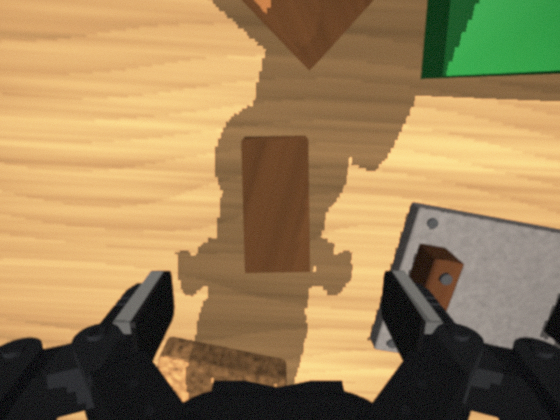

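Block top in the wrist view: low end (242,138)–(308,136), tall end (247,272)–(310,271); jig fence at (437,270).

Run:
```python
from h import *
import pickle
np.set_printoptions(precision=4,suppress=True)
c=pickle.load(open('wrist1.pkl','rb'))
print('cam',-c['R'].T@c['t'])
l=onplane(c,[(242,138),(308,136)],.028);h=onplane(c,[(247,272),(310,271)],.048)
print(l,h,np.linalg.norm(l[0]-l[1]),np.linalg.norm(h[0]-h[1]))
d=h.mean(0)-l.mean(0);print(np.linalg.norm(d[:2]),np.arctan2(d[1],d[0]),(h.mean(0)+l.mean(0))/2)
for e in (l[1]-l[0],h[1]-h[0],h[0]-l[0],h[1]-l[1]): print(np.arctan2(e[1],e[0]))
print('bed corners',onplane(c,[(415,204),(374,343)],.018),'fence face top',onplane(c,[(462,263)],.048), 'fence back top',onplane(c,[(433,250)],.048))
```

```text
cam [ 0.4336 -0.2086  0.2744]
[[ 0.4605 -0.2317  0.028 ]
 [ 0.4566 -0.1867  0.028 ]] [[ 0.5513 -0.2237  0.048 ]
 [ 0.548  -0.1795  0.048 ]] 0.04509881642856164 0.0443926874916109
0.09141379649831771 0.0831854564740935 [ 0.5041 -0.2054  0.038 ]
1.657120764232603
1.6455275718135316
0.08706613674924472
0.07932665596616038
bed corners [[ 0.5032 -0.1017  0.018 ]
 [ 0.6274 -0.1157  0.018 ]] fence face top [[ 0.5356 -0.0745  0.048 ]] fence back top [[ 0.5271 -0.0963  0.048 ]]
```

Call:
drive_tool(series=[1,4.9,-1.4,0,0,0,-0.02,1,0,0,15,0,0,0,1,0,0,15,0,0,0,1,0,0,15,0,0,0,1,0,0,15,0,0,0,1,0,0,15,0,0,0,1,0,0,15,0,0,0,1,0,0,12,0,0,0,1,0,0,10,0,0,0,1,0,0,7,0,0,0,1,0,0,4,0,0,0,1,0,0,0,0,0,0])

```text
t: 4.68
eef_pos: [0.5032, -0.2062, 0.0302]
tool_rot: [-0.0, -0.04, 0.999, 0.0]
contact_force: [-1.3, 0.1, 0.7]
gripper_width: 0.999
```

Call:
drive_tool(series=[-1,0,0,0,0,0,0,-1,0,0,0,0,0,0,-1,0,0,0,0,0,0,-1,0,0,0,0,0,0,-1,0,0,0,0,0,0,-1,0,0,0,0,0,0,-1,0,0,0,0,0,0,-1,0,0,0,0,0,0], force=45)

```text
t: 5.68
eef_pos: [0.5036, -0.2063, 0.0308]
tool_rot: [0.0, -0.04, 0.999, -0.0]
contact_force: [-1.1, 0.1, 5.7]
gripper_width: 0.529
```

Call:
drive_tool(series=[-1,0,0,-5,0,0,0,-1,0,0,-15,0,0,0,-1,0,0,-20,0,0,0,-1,0,0,-20,0,0,0,-1,0,0,-20,0,0,0,-1,0,0,-20,0,0,0,-1,0,0,-15,0,0,0,-1,0,0,-5,0,0,0,-1,0,0,0,0,0,0])

```text
t: 6.8
eef_pos: [0.5031, -0.2062, 0.1504]
tool_rot: [0.0, -0.04, 0.999, -0.0]
contact_force: [0.2, -0.2, -1.3]
gripper_width: 0.528
```

Call:
drive_tool(series=[-1,0,0,0,0,0,0.149,-1,0,0,0,0,0,0.149,-1,0,0,0,0,0,0.149,-1,0,0,0,0,0,0.149,-1,0,0,0,0,0,0.149,-1,0,0,0,0,0,0.149,-1,0,0,0,0,0,0.149,-1,0,0,0,0,0,0.149,-1,0,0,0,0,0,0.149,-1,0,0,0,0,0,0.149,-1,0,0,0,0,0,0.149,-1,0,0,0,0,0,0.149])

```text
t: 8.3
eef_pos: [0.5026, -0.2059, 0.1493]
tool_rot: [-0.001, 0.756, 0.655, -0.001]
contact_force: [1.0, -0.2, -1.7]
gripper_width: 0.533
```

Call:
drive_tool(series=[-1,0,0,0,0,0,0,-1,0,0,0,0,0,0])

```text
t: 8.55
eef_pos: [0.503, -0.206, 0.1498]
tool_rot: [-0.0, 0.753, 0.658, -0.0]
contact_force: [0.4, -0.5, -0.4]
gripper_width: 0.53
```

Run:
```python
from h import *
o=bot.get_obs();M=R.from_quat(o['tool_rot'],scalar_first=True).as_matrix()
psi=-.137;yh=np.array([-np.sin(psi),np.cos(psi),0]);tgt=np.array([.5795,-.035,.15])+.0065*yh
print(o['eef_pos'],o['q'],np.arctan2(M[1,1],M[0,1]),M[:,2],'tool delta',M.T@(tgt-o['eef_pos'])*1000,o['contact_force'],o['gripper_width'])
```

```text
[ 0.50295421 -0.20597429  0.1498153 ] [ 0.20084427  0.3891994   0.0905805   1.97045335 -0.04846412  0.78490948
  0.18411504] -0.13490019686406304 [-9.27332382e-04  1.83351155e-04 -9.99999553e-01] tool delta [186.21569922  52.86923039  -0.2239812 ] [ 0.38816419 -0.52519302 -0.42961121] 0.5301715754250876
```

Call:
drive_tool(series=[-1,23.3,6.6,0,0,0,0,-1,23.3,6.6,0,0,0,0,-1,23.3,6.6,0,0,0,0,-1,23.3,6.6,0,0,0,0,-1,23.3,6.6,0,0,0,0,-1,23.3,6.6,0,0,0,0,-1,23.3,6.6,0,0,0,0,-1,23.1,6.7,0,0,0,0,-1,0,0,15,0,0,0,-1,0,0,15,0,0,0,-1,0,0,10,0,0,0,-1,0,0,0,0,0,0])

```text
t: 10.05
eef_pos: [0.5801, -0.03, 0.109]
tool_rot: [-0.001, 0.755, 0.656, -0.001]
contact_force: [-0.9, 0.3, -0.6]
gripper_width: 0.53
```

Run:
```python
from h import *
import pickle
o=bot.get_obs();print(o['eef_pos'])
c=cam('wrist');cv2.imwrite('pics/wrist2.png',c['pixels']);pickle.dump(c,open('wrist2.pkl','wb'))
```

```text
[ 0.58012536 -0.02998204  0.10898312]
```

View pics/wrist2.png

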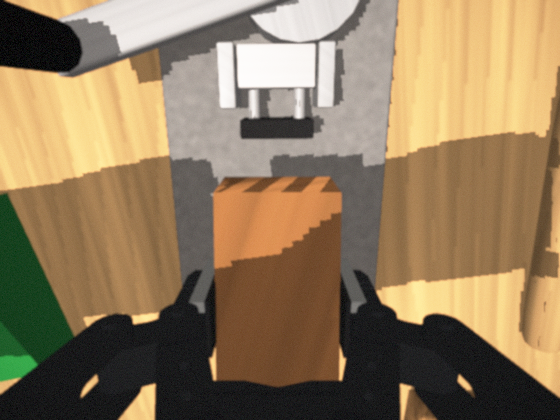

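Held block's short end: top edge (213,193)–(341,193), bottom edge (222,177)–(333,177); pad front edge (241,138)–(314,138); bed sides through (160,60)–(180,270) and (397,10)–(378,270).

Run:
```python
from h import *
import pickle
np.set_printoptions(precision=4,suppress=True)
c=pickle.load(open('wrist2.pkl','rb'));psi=-.137
x=np.array([np.cos(psi),np.sin(psi),0]);y=np.array([-np.sin(psi),np.cos(psi),0]);o=np.array([.5795,-.035,0])
J=lambda P:np.c_[(P-o)@x,(P-o)@y,P[:,2]]
for n,uv,z in(('top',[(213,193),(341,193)],.1065),('bot',[(222,177),(333,177)],.0785),('pad',[(241,138),(314,138)],.043),('bedL',[(160,60),(180,270)],.018),('bedR',[(397,10),(378,270)],.018)):
    P=onplane(c,uv,z);print(n,J(P).tolist(),np.linalg.norm(P[0]-P[1]))
```

```text
top [[-0.023305924418365324, 0.04702322627356546, 0.10649999999999998], [0.02260560844004134, 0.04692760496191579, 0.1065]] 0.045911632434970075
bot [[-0.024334514817124803, 0.04679063791124489, 0.07850000000000001], [0.02384982704059152, 0.046683054921442715, 0.07850000000000001]] 0.04818446195985764
pad [[-0.01922063178743383, 0.059681142646094754, 0.04299999999999998], [0.018635796335882995, 0.059583551183743644, 0.04299999999999998]] 0.03785655391539722
bedL [[-0.06504966505474158, 0.09945899526983616, 0.017999999999999988], [-0.06490227050807494, -0.028837175122870238, 0.017999999999999988]] 0.1282962550606476
bedR [[0.06307167983444355, 0.12346736321130229, 0.017999999999999988], [0.06556175126491202, -0.029005219446192, 0.017999999999999988]] 0.15249291432055218
```

Call:
drive_tool(series=[-1,4.5,0,0,0,0,0,-1,0,0,10,0,0,0,-1,0,0,12,0,0,0,-1,0,0,12,0,0,0,-1,0,0,10,0,0,0,-1,0,0,8,0,0,0,-1,0,0,0,0,0,0,-1,0,0,0,0,0,0])

```text
t: 11.1
eef_pos: [0.5821, -0.0246, 0.0585]
tool_rot: [0.0, 0.754, 0.657, 0.0]
contact_force: [0.3, -0.1, -1.3]
gripper_width: 0.531
```

Run:
```python
from h import *
import pickle
o=bot.get_obs();print(o['eef_pos'],o['contact_force'])
c=cam('wrist');pickle.dump(c,open('wrist3.pkl','wb'))
d=cam('side');pickle.dump(d,open('side3.pkl','wb'))
a=cv2.resize(c['pixels'][0:220,130:430],(600,440),interpolation=cv2.INTER_CUBIC)
P=proj(d,[(.57,-.03,.03)])[0].astype(int);print(P)
b=cv2.resize(d['pixels'][P[1]-60:P[1]+50,P[0]-65:P[0]+65],(650,550),interpolation=cv2.INTER_CUBIC)
cv2.imwrite('pics/w3.png',a);cv2.imwrite('pics/s3.png',b)
```

```text
[ 0.58210497 -0.02458773  0.05852575] [ 0.30557364 -0.12155455 -1.32507482]
[296 227]
```

View pics/w3.png

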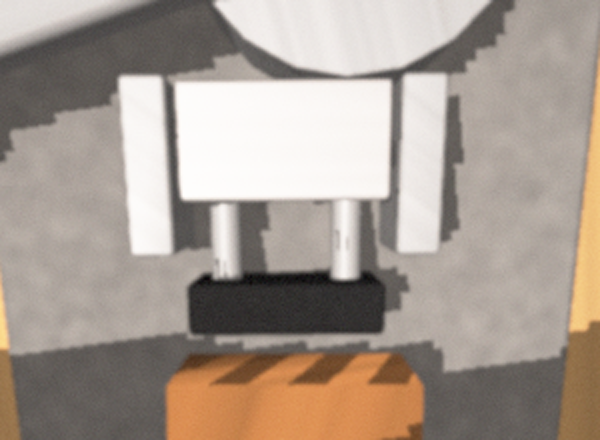

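View pics/s3.png

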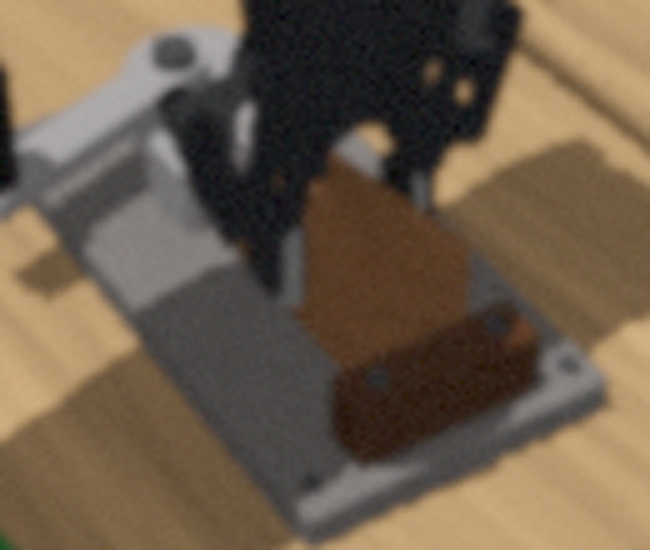

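Pad front edge at crop row 332 (image row 166); block short end top edge at row 191.5, bottom edge 177; side view shows the block clear behind the fence, tall face to it.

Run:
```python
from h import *
import pickle
np.set_printoptions(precision=4,suppress=True)
c=pickle.load(open('wrist3.pkl','rb'));psi=-.137
x=np.array([np.cos(psi),np.sin(psi),0]);y=np.array([-np.sin(psi),np.cos(psi),0]);o=np.array([.5795,-.035,0])
J=lambda P:np.c_[(P-o)@x,(P-o)@y,P[:,2]]
A=lambda p:np.array(p)/2+[130,0]
for n,uv,z in(('top',[(167,383),(424,383)],.056),('bot',[(185,354),(408,354)],.028),('pad',[(189,332),(384,332)],.043)):
    P=onplane(c,A(uv),z);print(n,J(P),np.linalg.norm(P[0]-P[1]))
print('tcp',J(np.array([[.5821,-.0246,.0585]])))
d=pickle.load(open('side3.pkl','rb'))
B=lambda p:np.array(p)/5+[231,167]
print('tall top',J(onplane(d,B([(330,158),(470,250)]),.076)),'fence back/face top',J(onplane(d,B([(335,375),(510,303),(362,405),(538,345)]),.048)))
```

```text
top [[-0.0219  0.0532  0.056 ]
 [ 0.0242  0.0531  0.056 ]] 0.04606330221202217
bot [[-0.0228  0.0524  0.028 ]
 [ 0.0256  0.0523  0.028 ]] 0.04842897042334192
pad [[-0.0195  0.06    0.043 ]
 [ 0.0183  0.0599  0.043 ]] 0.03780376147429579
tcp [[0.0012 0.0107 0.0585]]
tall top [[ 0.0056  0.0269  0.076 ]
 [ 0.0202 -0.0401  0.076 ]] fence back/face top [[-0.0369 -0.0438  0.048 ]
 [ 0.0352 -0.0461  0.048 ]
 [-0.0367 -0.0605  0.048 ]
 [ 0.0311 -0.0683  0.048 ]]
```

Call:
drive_tool(series=[-1,0,-1.5,3,0,0,0,-1,0,0,3,0,0,0,-1,0,0,2,0,0,0,-1,0,0,1,0,0,0,-1,0,0,0,0,0,0])

```text
t: 11.82
eef_pos: [0.5803, -0.0244, 0.0492]
tool_rot: [-0.0, 0.754, 0.657, -0.0]
contact_force: [-0.5, -1.0, -1.5]
gripper_width: 0.53
```

Call:
drive_tool(series=[-1,0,0,1,0,0,0,-1,0,0,0,0,0,0])

```text
t: 12.08
eef_pos: [0.5805, -0.0244, 0.0488]
tool_rot: [0.0, 0.754, 0.657, 0.0]
contact_force: [-1.9, -1.0, 4.7]
gripper_width: 0.529
```

Call:
drive_tool(series=[0.3,0,0,0,0,0,0,0.5,0,0,0,0,0,0,0.8,0,0,0,0,0,0,1,0,0,0,0,0,0,1,0,0,0,0,0,0,1,0,0,0,0,0,0])

```text
t: 12.82
eef_pos: [0.5804, -0.0244, 0.0483]
tool_rot: [0.0, 0.754, 0.657, 0.0]
contact_force: [-0.2, -0.2, -0.1]
gripper_width: 1.0
```

Call:
drive_tool(series=[1,0,0,-10,0,0,0,1,0,0,-15,0,0,0,1,0,0,-20,0,0,0,1,0,0,-25,0,0,0,1,0,0,-25,0,0,0,1,0,0,-25,0,0,0,1,0,0,-15,0,0,0,1,0,0,0,0,0,0])

```text
t: 13.82
eef_pos: [0.5811, -0.0243, 0.1848]
tool_rot: [0.001, 0.754, 0.657, 0.001]
contact_force: [-0.9, -0.4, -0.8]
gripper_width: 1.001
```

Run:
```python
from h import *
import pickle
o=bot.get_obs();print(o['eef_pos'],o['q'])
c=cam('wrist');cv2.imwrite('pics/wrist4.png',c['pixels']);pickle.dump(c,open('wrist4.pkl','wb'))
```

```text
[ 0.58112717 -0.0243409   0.18481885] [-0.10748163  0.39716413  0.05362727  1.85540877 -0.02682504  0.88681304
 -0.17919006]
```

View pics/wrist4.png

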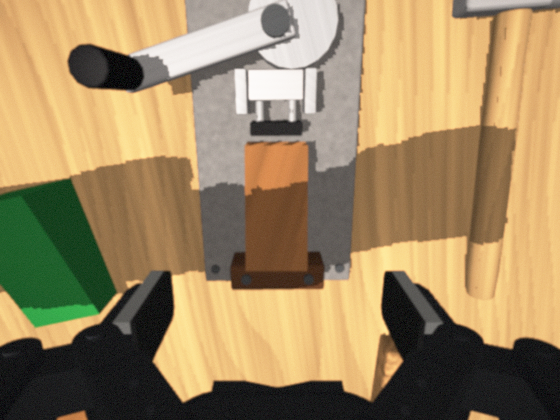

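Block sits square between fence and pad, jaws clear; post top at about (91,65), pivot cap at (275,20).

Run:
```python
from h import *
import pickle
np.set_printoptions(precision=4,suppress=True)
c=pickle.load(open('wrist4.pkl','rb'));im=c['pixels']
m=(im[40:95,60:150].max(2)<38).astype(np.uint8);m=cv2.morphologyEx(m,cv2.MORPH_OPEN,np.ones((3,3)))
cn=max(cv2.findContours(m,0,2)[0],key=cv2.contourArea);print('post blob bbox',cv2.boundingRect(cn),cv2.fitEllipse(cn))
piv=onplane(c,[(275,20)],.062)[0];print('pivot',piv,onplane(c,[(275,20)],.066)[0])
for uv in [(91,65),(93,66)]:
    p=onplane(c,[uv],.110)[0];v=p-np.array([.597,.0937,.11]);print('post',p,np.linalg.norm(v[:2]),'lever',np.pi/2-.137-np.arctan2(v[1],v[0])%(2*np.pi)+2)
t=pickle.load(open('scene0.pkl','rb'));print('tin',onplane(t,[(382,238)],.065))
print(onplane(pickle.load(open('wrist0.pkl','rb')),[(29,92)],.11))
a=onplane(c,[(69,65),(112,65)],.11);print('post dia',np.linalg.norm(a[0]-a[1]))
```

```text
post blob bbox (40, 9, 43, 40) ((58.93899917602539, 30.814237594604492), (36.225643157958984, 48.34212875366211), 116.12024688720703)
pivot [0.5963 0.0949 0.062 ] [0.5963 0.0941 0.066 ]
post [0.4994 0.0783 0.11  ] 0.09876863587403967 lever 0.135192378887516
post [0.5003 0.0777 0.11  ] 0.09801095611110916 lever 0.12783473300431591
tin [[0.7269 0.1994 0.065 ]]
[[0.4999 0.0781 0.11  ]]
post dia 0.021758055013403582
```

Call:
drive_tool(series=[1,15,-15.8,0,0,0,0,1,15,-15.8,0,0,0,0,1,15,-15.8,0,0,0,0,1,15,-15.8,0,0,0,0,1,15,-15.8,0,0,0,0,1,15,-15.8,0,0,0,0])

```text
t: 14.62
eef_pos: [0.4968, 0.0797, 0.1827]
tool_rot: [-0.0, 0.754, 0.657, -0.001]
contact_force: [0.6, -0.1, 0.1]
gripper_width: 1.001
```

Call:
drive_tool(series=[1,0,0,0,0,0,-0.155,1,0,0,0,0,0,-0.155,1,0,0,0,0,0,-0.155,1,0,0,0,0,0,-0.155,1,0,0,0,0,0,-0.155,1,0,0,0,0,0,-0.155,1,0,0,0,0,0,-0.155,1,0,0,0,0,0,-0.155,1,0,0,0,0,0,-0.155,1,0,0,0,0,0,-0.155,1,0,0,0,0,0,-0.155,1,0,0,0,0,0,-0.155])

```text
t: 16.12
eef_pos: [0.4973, 0.0791, 0.1828]
tool_rot: [-0.001, -0.079, 0.997, -0.0]
contact_force: [-0.5, -1.2, 0.1]
gripper_width: 1.001
```

Call:
drive_tool(series=[1,0,0,0,0,0,0,1,0,0,0,0,0,0])

```text
t: 16.38
eef_pos: [0.4981, 0.0784, 0.1831]
tool_rot: [-0.0, -0.074, 0.997, -0.0]
contact_force: [-0.5, 0.1, 1.2]
gripper_width: 0.997
```

```bash
cat > g.py <<'E'
from h import *
o=bot.get_obs();M=R.from_quat(o['tool_rot'],scalar_first=True).as_matrix()
print(o['eef_pos'],o['q'],'phi',np.arctan2(M[1,1],M[0,1]),M[:,2],'delta',M.T@(np.array([.4995,.078,.09])-o['eef_pos'])*1000)
E
python3 g.py
```

```text
[0.49811942 0.07836509 0.18307105] [ 0.00440142  0.30537729 -0.33587977  2.00880467  0.13229731  0.84847703
  1.31511098] phi 1.7199336853320972 [-6.13578416e-04 -6.88744245e-05 -9.99999809e-01] delta [-1.36842823 -0.5683205  93.07020792]
```

Descend around the post and close.

Call:
drive_tool(series=[1,-1.4,-0.6,10,0,0,0,1,0,0,15,0,0,0,1,0,0,15,0,0,0,1,0,0,15,0,0,0,1,0,0,15,0,0,0,1,0,0,12,0,0,0,1,0,0,10,0,0,0,1,0,0,0,0,0,0], force=40)

```text
t: 17.38
eef_pos: [0.4999, 0.0774, 0.0906]
tool_rot: [-0.001, -0.076, 0.997, -0.0]
contact_force: [0.1, -0.2, 0.3]
gripper_width: 0.999
```

Call:
drive_tool(series=[-1,0,0,0,0,0,0,-1,0,0,0,0,0,0,-1,0,0,0,0,0,0,-1,0,0,0,0,0,0,-1,0,0,0,0,0,0,-1,0,0,0,0,0,0,-1,0,0,0,0,0,0,-1,0,0,0,0,0,0], force=50)

```text
t: 18.38
eef_pos: [0.5005, 0.0775, 0.0917]
tool_rot: [0.0, -0.075, 0.997, -0.0]
contact_force: [-0.7, -0.5, 4.7]
gripper_width: 0.243
```

```bash
python3 g.py; python3 -c "
from h import *
o=bot.get_obs();print(o['contact_force'],o['gripper_width'])
p=o['eef_pos'];v=p[:2]-[.597,.0937];print(np.linalg.norm(v),np.arctan2(v[1],v[0])%6.2832)"
```

```text
[0.50048183 0.07748624 0.09172101] [-0.03187829  0.4464696  -0.29919331  2.06937574  0.21112831  0.65354983
  1.25022118] phi 1.7219397287020932 [ 4.69715260e-04 -9.61263312e-06 -9.99999890e-01] delta [0.89407373 0.65586985 1.7205472 ]
[-0.65767803 -0.47307951  4.69018675] 0.2430740338086558
0.09787054618651493 3.3080399753070795
```

Call:
drive_tool(series=[-1,-0.6,11,0,0,0,0.11,-1,-0.6,11,0,0,0,0.11,-1,-0.6,11,0,0,0,0.11,-1,-0.6,11,0,0,0,0.11,-1,-0.6,11,0,0,0,0.11,-1,-0.6,11,0,0,0,0.11,-1,0,0,0,0,0,0])

```text
t: 19.25
eef_pos: [0.5105, 0.1418, 0.0917]
tool_rot: [-0.001, 0.252, 0.968, -0.001]
contact_force: [-7.6, -1.5, 12.4]
gripper_width: 0.249
```

```bash
cat > k.py <<'E'
from h import *
o=bot.get_obs();M=R.from_quat(o['tool_rot'],scalar_first=True).as_matrix()
p=o['eef_pos'];v=p[:2]-[.597,.0937];print(p,'r',np.linalg.norm(v),'radial',np.arctan2(v[1],v[0])%6.2832,'toolx',np.arctan2(M[1,0],M[0,0])%6.2832,'F tool',M.T@o['contact_force'],o['gripper_width'],o['t'])
print('delta to goal',M.T@(np.array([.597,.0937,p[2]])+.1*np.array([np.cos(1.434),np.sin(1.434),0])-p)*1000)
E
python3 k.py
```

```text
[0.51050868 0.14175476 0.09165484] r 0.0989444686135021 radial 2.634458525118191 toolx 2.6312672478191845 F tool [  5.92045563  -5.03532056 -12.40460389] 0.24863502900594367 19.25
delta to goal [-62.45349114  93.41984121  -0.31826134]
```

Call:
drive_tool(series=[-1,-0.6,11,-0.5,0,0,0.11,-1,-0.6,11,-0.5,0,0,0.11,-1,-0.6,11,0,0,0,0.11,-1,-0.6,11,0,0,0,0.11,-1,-0.6,11,0,0,0,0.11,-1,-0.6,11,0,0,0,0.11,-1,0,0,0,0,0,0])

```text
t: 20.12
eef_pos: [0.5578, 0.1852, 0.0918]
tool_rot: [-0.002, 0.553, 0.833, -0.002]
contact_force: [-9.7, -0.5, 7.0]
gripper_width: 0.245
```

```bash
python3 k.py
```

```text
[0.55781193 0.18518966 0.09175211] r 0.09952920349288939 radial 1.9754869729479798 toolx 1.9706561077805635 F tool [ 3.36021894 -9.15336061 -6.92623195] 0.24483762667019782 20.125
delta to goal [-13.58571931  51.6065675   -0.27821511]
```

Call:
drive_tool(series=[-1,-0.5,10.8,0,0,0,0.108,-1,-0.5,10.8,0,0,0,0.108,-1,-0.5,10.8,0,0,0,0.108,-1,-0.5,10.8,0,0,0,0.108,-1,-0.5,10.8,0,0,0,0.108,-1,0,0,0,0,0,0,-1,0,0,0,0,0,0,-1,0,0,0,0,0,0])

```text
t: 21.12
eef_pos: [0.6111, 0.1925, 0.0917]
tool_rot: [-0.001, 0.754, 0.657, -0.002]
contact_force: [-6.3, -0.1, 3.2]
gripper_width: 0.244
```

```bash
python3 k.py
python3 - <<'E'
from h import *
import pickle
for n in('wrist','scene','side'): pickle.dump(cam(n),open(n+'5.pkl','wb'))
c=pickle.load(open('side5.pkl','rb'));s=pickle.load(open('wrist5.pkl','rb'))
a=cv2.resize(c['pixels'][150:280,215:375],(640,520),interpolation=cv2.INTER_CUBIC)
cv2.imwrite('pics/s5.png',a);cv2.imwrite('pics/w5.png',s['pixels'])
E
```

```text
[0.61107739 0.19250249 0.09172219] r 0.09980032012399458 radial 1.4292688195769756 toolx 1.4326266740968563 F tool [-1.01215179 -6.25395143 -3.12573229] 0.2437315206242628 21.125
delta to goal [ 0.20014816 -0.47244382  0.00170314]
```

View pics/s5.png

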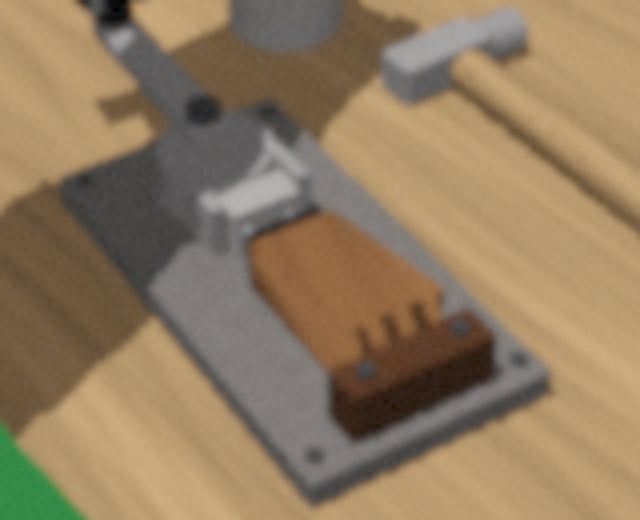

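View pics/w5.png

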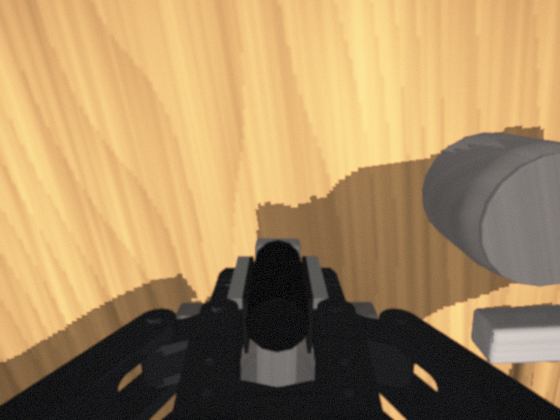

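The post is held firmly between the pads and the tin is clear. In the side crop, the block's short top edge runs (250,243)–(322,212), meeting the fence at (335,372) and (440,305).

Run:
```python
from h import *
import pickle
np.set_printoptions(precision=4,suppress=True)
c=pickle.load(open('side5.pkl','rb'));psi=-.137
x=np.array([np.cos(psi),np.sin(psi),0]);y=np.array([-np.sin(psi),np.cos(psi),0]);o=np.array([.5795,-.035,0])
J=lambda P:np.c_[(P-o)@x,(P-o)@y,P[:,2]]
B=lambda p:np.array(p)/4+[215,150]
print('short',J(onplane(c,B([(250,243),(322,212)]),.046)))
print('tall right top',J(onplane(c,B([(442,290)]),.066)))
print('fence face top',J(onplane(c,B([(332,378),(472,313)]),.048)))
print('pivot',J(onplane(c,B([(203,106)]),.063)),'arm edges far',J(onplane(c,B([(108,45),(140,25)]),.058)))
```

```text
short [[-0.0248  0.0461  0.046 ]
 [ 0.0157  0.0473  0.046 ]]
tall right top [[ 0.0196 -0.0435  0.066 ]]
fence face top [[-0.0401 -0.0488  0.048 ]
 [ 0.0342 -0.0475  0.048 ]]
pivot [[-0.0022  0.1297  0.063 ]] arm edges far [[-0.0156  0.2078  0.058 ]
 [ 0.0073  0.2152  0.058 ]]
```

```bash
python3 -c "
from station import bot
print(bot.hand_in(),bot.get_obs()['t'])"
```

```text
the job is handed in; nothing more can be done
the job is handed in; nothing more can be done
```

The job is handed in at about 21 s of robot time. The block is clamped against the fence, and the gripper is still holding the lever at highest lift.

- **Block:** I turned the small oak block about 1.79 rad clockwise so its tall end faces the fence. I set it down centred between fence and pad, with about 7 to 8 mm to spare at each end, and let it go.
- **Lever:** I gripped the post and swung the lever from about 0.13 to about 2.0 rad.
- **Last checks, jig frame:**
  - **Tall end:** measured at y ≈ -44 mm, against the fence face at -45 mm.
  - **Short end:** measured at y ≈ 46–47 mm, so the block is home and square within measuring error.
  - **Post:** within 0.5 mm of its goal, grip firm, about 6 N sideways on the tool.
- **Disagreements:**
  - **Side camera:** it reads 2 to 4 mm low in x compared with the wrist camera.
  - **Lever angle:** the arm's direction in the side view differs by about 0.02 rad from the angle worked out from the tool position, so 2.0 is good to about that much.
  - **Fence edge:** in that same view it read about 3 mm farther back than its nominal place.
- **Bystanders:** the hammer, cork block and tin were never approached below clearance height. I did not measure their positions again at the end.

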